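# Finish the pyramid of cement tins

## Task

Finish the pyramid of small tins in the plywood tray: lay two of the loose small tins into the two gaps on top of the bottom row, then lay the third in the gap on top of those two, all lying the same way as the bottom row with their ends lined up. Set each tin down gently without dropping it or letting it roll off, do not shift the bottom row, and leave the fat tin and everything else on the table where they are.

Things in the scene. Friction and masses are not known exactly. Their poses are not given: they have to be found in the camera images.
- tray: low open plywood tray fixed to the table, outside 76 mm (its x) by 151 mm (its y); end walls 26 mm high, long side walls 20 mm high, floor 6 mm thick. It holds three tins lying side by side in a row along its y, their cylinders along its x. Origin: centre of its underside; z up.
- base_left: small round tinplate tin of patching cement, a plain silvery cylinder 44 mm in diameter and 56 mm long, 0.12 kg, lying in the tray's bottom row, at the tray's +y end, its centre 28 mm above the table. Origin at its very centre; its own x axis runs along the cylinder.
- base_mid: small round tinplate tin of patching cement, a plain silvery cylinder 44 mm in diameter and 56 mm long, 0.12 kg, lying in the tray's bottom row, in the middle of the tray, its centre 28 mm above the table. Origin at its very centre; its own x axis runs along the cylinder.
- base_right: small round tinplate tin of patching cement, a plain silvery cylinder 44 mm in diameter and 56 mm long, 0.12 kg, lying in the tray's bottom row, at the tray's -y end, its centre 28 mm above the table. Origin at its very centre; its own x axis runs along the cylinder.
- tin_a: small round tinplate tin of patching cement, a plain silvery cylinder 44 mm in diameter and 56 mm long, 0.12 kg, lying on its side loose on the table, centre 22 mm above it. One of three alike to be stacked. Origin at its very centre; its own x axis runs along the cylinder. Can be held by its two flat ends (56 mm apart), which leaves its round sides free to go beside another tin.
- tin_b: small round tinplate tin of patching cement, a plain silvery cylinder 44 mm in diameter and 56 mm long, 0.12 kg, lying on its side loose on the table, centre 22 mm above it. One of three alike to be stacked. Origin at its very centre; its own x axis runs along the cylinder. Can be held by its two flat ends (56 mm apart), which leaves its round sides free to go beside another tin.
- tin_c: small round tinplate tin of patching cement, a plain silvery cylinder 44 mm in diameter and 56 mm long, 0.12 kg, lying on its side loose on the table, centre 22 mm above it. One of three alike to be stacked. Origin at its very centre; its own x axis runs along the cylinder. Can be held by its two flat ends (56 mm apart), which leaves its round sides free to go beside another tin.
- seat_left (a point): where a tin's centre comes to lie in the gap between the middle and the +y tin of the bottom row, 66 mm above the table; axes as the tray's
- seat_right (a point): where a tin's centre comes to lie in the gap between the middle and the -y tin of the bottom row, 66 mm above the table; the two second-row tins then nearly touch (45 mm centre to centre)
- peak (a point): where the last tin's centre comes to lie, in the gap on top of the two second-row tins, 104 mm above the table over the middle of the tray
- fat_tin: larger silvery grease tin, 62 mm in diameter and 62 mm long, lying on its side among the small ones; not part of the stack. Origin at its very centre; its own x axis runs along the cylinder.
- freewheel: rusted bicycle freewheel lying flat, about 64 mm across, 20 mm high; bystander. Origin: centre of its underside
- tyre_lever: flat steel tyre lever, about 180 mm long along its x, 14 mm wide, up to 9 mm high; bystander. Origin: middle of its underside
- pump_nozzle: blue plastic pump nozzle, about 95 mm long along its x, 33 mm high; bystander. Origin: under its block
- stem: chrome handlebar stem lying down, a 120 mm quill along its x and a clamp 78 mm off along its y, 33 mm high; bystander. Origin: under the elbow
- spanner: steel spanner lying flat along its x; bystander
There are look-alikes about, which are no part of the job. Leave any green or yellow look-alike of the tin_c alone. There is more than one size of the tray; the one meant has the size given above.

How it is judged:
By the outcome, as a careful person would: the job done as asked, in the order asked, and still so for the second after the job is handed in, with the robot touching nothing.
It also fails if it takes over 72 s, if anything falls off the work surface, if the arm or the gripper's body presses on something with over 40 N, if the wrist force passes 120 N, or if a joint passes its speed limit or range.

## Robot

A 6-joint arm with a two-finger parallel gripper is mounted at the origin on the work surface. World frame = base frame: x ahead of the robot, y to its left, z up, the work surface at z = 0. Lengths are in m, angles in rad, forces in N, time in s.
With the tool pointing down it reaches from about 0.3 to 0.95 m from the base axis. Payload 3.1 kg.
Tool frame: the origin (TCP) lies midway between the tips of the shut fingers; the grasp point (between the pads) lies 19 mm behind it; z points along the fingers, y is the line along which they close (so a half turn about z gives the same grasp; the last joint's range is limited). The gripper opens to 85 mm and grips with 20 to 120 N. Pads are 22 mm wide; open, the fingers measure 114 mm over their backs; the gripper's body (76 mm by 85 mm) begins 54 mm behind the grasp point. The pads swing forward as they close: fully open they stand 13 mm farther back than shut.
Start: joints at [1.223, 0.308, 1.634, -0, 1.2, -0.07], TCP at [0.171, 0.601, 0.231] pointing down, gripper open.
Joint ranges: [-3.06, 3.06], [-0.79, 1.96], [0.05, 2.63], [-1.19, 4.34], [0.05, 2.64], [-2.94, 2.94]. Speed limits (rad/s): [2.79, 2.79, 3.14, 3.14, 3.14, 3.14].

## Interface

Orientations are given as a unit quaternion [x, y, z, w].
In Python, from workcell import status, eyes, sign_off, find_in, regions_of gives the robot as it stands.
- The arm moves only by the tool play_rows, never from a script. Its argument "commands" is text: rows parted by semicolons, each of 5 numbers parted by spaces: the shift along the tool's x, y, z in m, then the turn about the tool's z in degrees, then the opening, from -1 (shut) to 1 (fully open). In form: tx ty tz spin claw; .... A call has 1 to 12 rows; each row shifts and turns the commanded pose from where the row before left it, along the tool's axes as they then stand; what a row does not reach is not made up. A row lasts 1/12 s, in which the tool goes at most 41.7 mm and 7.16 degrees, less where a joint would pass 70% of its speed; a pose out of reach is approached as far as the arm can. A call with a gripper value outside its range is refused whole. The fingers move at their own pace and stop on an object; "force" is the grip in N (left out, the last holds). Time passes only in rows, so rows that do not move let the fingers close. It gives the time, the measured TCP pose, the force, the opening and the grip force at its end, in the units of the state.
- status.sense(): the state, without advancing time (a new reading comes with each control period).
- eyes.snapshot(name): name is "side" or "top"; returns (picture, depth): 420x560x3 uint8, red, green, blue; 420x560 float32, m along the optical axis (not along the pixel's ray), 0 where there is no reading.
- eyes.camera_info(name): a dict with "vertical_fov" (degrees; the focal length in pixels is half the picture's height over the tangent of half this angle, whatever the lens; pixels are square), "cx", "cy" (the principal point, pixels), "k1" (the pictures are not rectified: a ray, as slopes to the right and down, at radius r is drawn at 1 + k1 r^2 times it, then the intrinsics apply), "R" (3x3) and "t" (3): a world point X has camera coordinates R X + t. Camera axes: x right, y down, z forward; pixel columns grow to the right and rows downward; lengths in m; the calibration is good to about 2 mm. A picture is of the moment at which its call begins. camera_info takes no time and is no camera call.
- sign_off(): hands the job in; it is judged then, once.
Trained networks look in the newest picture that a camera, given by its name, has taken for a name from the list of things; names that differ only in an ending like _2 or _b are one class to them, and where a whole thing is asked for, a point or a joint stands for the part that bears it (a point fixed in the world has none). Each returns a list of dicts, best first, with "score" (0 to 1); they miss things now and then, are a little off and sometimes report something else, mostly with a low value. They report only what shows in the picture. A call takes as long as a camera call. They do not tell look-alikes from the thing itself.
- find_in(query, camera): "xy" ([column, row] in pixels, amid what is visible of it).
- regions_of(query, camera): "mask" (420x560 bool, what is visible of it) and "xy" ([column, row] in pixels, amid what is visible of it).
The state is a dict: "clock": time; "qpos": joint angles; "qd": joint speeds; "joint_torque": joint torques, N m; "tcp_pos": TCP position; "tool_rot": TCP orientation; "ft_force": force on the tool from outside, world axes, zero at the start; "moment": the same for the moment, N m; "grip_width": opening from 0.0 (shut) to 1.0 (fully open); "finger_force": force on a finger pad.
Only numpy, scipy, OpenCV 4.12 (cv2) and the standard library are available. Lean on these libraries where they do the work, as an engineer would, in place of code of your own. Each camera call takes 0.05 s, during which the arm holds its last target. There are 200 camera calls.

## Working session

There is one attempt and no reset: what is moved stays moved. The work goes in short steps, Python scripts to look and compute and a tool call to move; the robot and the scene stay as the last step left them, time stands still between calls to the robot, and variables do not carry over. Pictures are saved under pics/ and viewed, at most 10 in all, crops included, and the job is handed in when it is done.

Besides the shell and the picture viewer there is one more tool, called after ">>>" by a JSON object that holds its "api" and its "payload". play_rows: Moves the arm, as the interface text tells. Its arguments: {"type":"object","properties":{"commands":{"type":"string"},"force":{"type":"number"}},"required":["commands"]}

```bash
ls; mkdir -p pics; cat > h.py <<'E'
import numpy as np, cv2
from workcell import status, eyes, find_in, regions_of
def cam(n):
    c=eyes.camera_info(n); f=210/np.tan(np.radians(c["vertical_fov"]/2))
    return f,c["cx"],c["cy"],c["k1"],np.array(c["R"]),np.array(c["t"])
def cloud(n,depth):
    f,cx,cy,k1,R,t=cam(n)
    v,u=np.mgrid[0:420,0:560]
    K=np.array([[f,0,cx],[0,f,cy],[0,0,1.]])
    s=cv2.undistortPoints(np.stack([u,v],-1).reshape(-1,1,2).astype(float),K,np.array([k1,0,0,0,0.])).reshape(420,560,2)
    P=np.dstack([s[...,0]*depth,s[...,1]*depth,depth])
    return (P-t)@R   # world
def save(n,img): cv2.imwrite("pics/"+n,cv2.cvtColor(img,cv2.COLOR_RGB2BGR))
E
python3 - <<'E'
from h import *
s=status.sense(); print(s)
for n in("top","side"):
    p,d=eyes.snapshot(n); save(n+"0.png",p); np.savez("%s0.npz"%n,p=p,d=d)
    C=cloud(n,d); print(n,cam(n)[4:],(d>0).mean())
    for q in("tin_a","tray","fat_tin","base_mid"):
        for r in regions_of(q,n):
            m=r["mask"]&(d>0); X=C[m]
            if len(X): print(q,round(r["score"],2),np.round(r["xy"]),m.sum(),np.round(np.median(X,0),3),np.round(np.percentile(X,98,axis=0),3),np.round(np.percentile(X,2,axis=0),3),p[m].mean(0).round())
E
```

```text
pics
{'clock': 0.0, 'qpos': array([ 1.22331344e+00,  3.09016933e-01,  1.63520766e+00, -1.23766897e-05,
        1.19967231e+00, -6.96919131e-02]), 'qd': array([ 0.00104922, -0.00128535, -0.00236947, -0.0002857 , -0.00063342,
       -0.00078678]), 'joint_torque': array([-4.75932593e-04, -4.15247011e+01, -2.76662332e+01,  1.06023776e-05,
        1.02246803e-02,  9.90467335e-07]), 'tcp_pos': array([0.17113832, 0.60025513, 0.23002958]), 'tool_rot': array([ 1.38447000e-01,  9.90369174e-01, -1.12834271e-03, -2.32939742e-04]), 'ft_force': array([-0.1373874 ,  0.25989161,  0.28154294]), 'moment': array([-0.03052163,  0.05677541,  0.00155883]), 'finger_force': 0.0, 'grip_width': 0.9999965879231473}
top (array([[-2.79783013e-02, -9.99608476e-01,  3.30687994e-04],
       [-9.89958116e-01,  2.76623343e-02, -1.38628003e-01],
       [ 1.38564579e-01, -4.20594330e-03, -9.90344469e-01]]), array([0.05086583, 0.56533451, 1.17605235])) 0.9958588435374149
tin_a 0.94 [388. 254.] 351 [ 0.454 -0.235  0.039] [ 0.481 -0.215  0.046] [ 0.428 -0.258  0.026] [134. 134. 138.]
tin_a 0.89 [310. 185.] 384 [ 0.64  -0.
[... 1550 characters left out ...]
.439 0.095 0.044] [0.39  0.041 0.001] [ 60. 121.  68.]
tray 0.85 [278. 224.] 479 [0.57  0.126 0.017] [0.625 0.269 0.026] [0.54  0.116 0.001] [159. 135. 105.]
tray 0.63 [200. 188.] 2182 [0.386 0.338 0.011] [0.448 0.45  0.038] [ 0.327  0.225 -0.001] [170. 148. 115.]
tray 0.52 [338. 195.] 750 [0.748 0.222 0.018] [0.866 0.283 0.032] [ 0.705  0.191 -0.002] [142. 124. 122.]
fat_tin 0.73 [345. 345.] 1601 [ 0.588 -0.299  0.051] [ 0.622 -0.262  0.062] [ 0.564 -0.313  0.009] [124. 123. 122.]
base_mid 0.64 [277. 199.] 193 [0.584 0.186 0.045] [0.61  0.209 0.05 ] [0.557 0.176 0.036] [143. 134. 133.]
base_mid 0.28 [278. 211.] 316 [0.575 0.138 0.041] [0.602 0.17  0.05 ] [0.55  0.128 0.021] [135. 125. 122.]
```

```bash
python3 - <<'E'
import numpy as np,cv2
p=np.load("top0.npz")["p"][110:340,110:440]
cv2.imwrite("pics/top0c.png",cv2.cvtColor(cv2.resize(p,(792,552),interpolation=cv2.INTER_CUBIC),cv2.COLOR_RGB2BGR))
E
```

```text
(no output)
```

View pics/top0c.png

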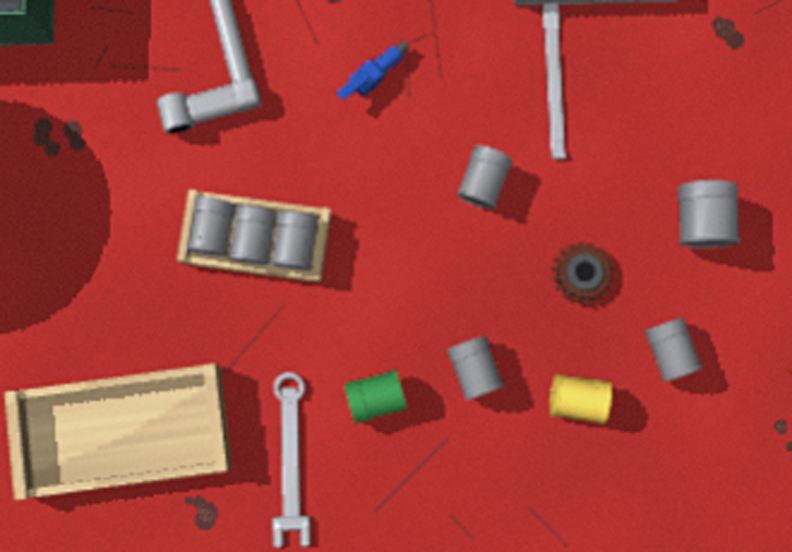

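View pics/side0.png

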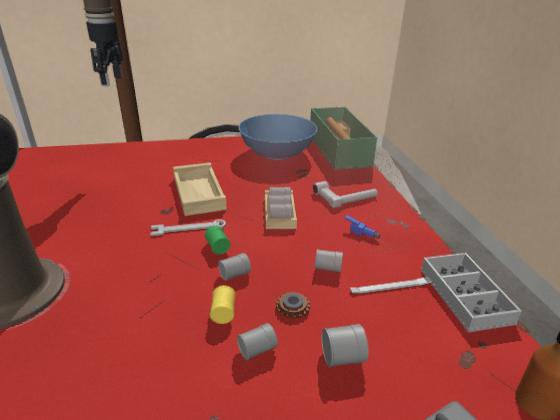

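```bash
cat >> h.py <<'E'
from scipy.optimize import least_squares
def sdf(X,c,yaw,r=.022,L=.056):
    a=np.array([np.cos(yaw),np.sin(yaw),0]); d=X-c; s=d@a
    q=np.stack([np.linalg.norm(d-s[:,None]*a,axis=1)-r,abs(s)-L/2],1)
    return np.linalg.norm(np.maximum(q,0),axis=1)+np.minimum(q.max(1),0)
def fit(X,c0,yaw0,z,**k):
    f=lambda p:sdf(X,np.array([p[0],p[1],z+p[3]]),p[2],**k)
    o=least_squares(f,[c0[0],c0[1],yaw0,0],loss="soft_l1",f_scale=.0015,x_scale=[.01,.01,.1,.01])
    return o.x,np.median(abs(f(o.x)))
def near(C,c,rad,z0,z1):
    X=C.reshape(-1,3); return X[(np.hypot(X[:,0]-c[0],X[:,1]-c[1])<rad)&(X[:,2]>z0)&(X[:,2]<z1)]
E
python3 - <<'E'
from h import *
CL={n:cloud(n,np.load(n+"0.npz")["d"]) for n in("top","side")}
CL["both"]=np.concatenate([CL[n].reshape(-1,3) for n in("top","side")])
for name,c in dict(A=(.64,-.055),B=(.441,-.037),C=(.454,-.24)).items():
    for n in CL:
        best=min((fit(near(CL[n],c,.05,.008,.06),c,y,.022) for y in(-.9,-.5,-.2,.2,.5,.9)),key=lambda r:r[1]); print(name,n,np.round(best[0],4),best[1].round(4))
# base row: shared yaw, spacing
for n in CL:
    X=near(CL[n],(.582,.194),.10,.034,.06)
    def f(p):
        a=p[2]+np.pi/2; u=np.array([np.cos(a),np.sin(a),0])
        c=np.array([p[0],p[1],.028+p[3]])
        return np.min([sdf(X,c+k*p[4]*u,p[2]) for k in(-1,0,1)],axis=0)
    for y0 in(-.3,0.,.3):
        o=least_squares(f,[.584,.194,y0,0,.045],loss="soft_l1",f_scale=.0015,x_scale=[.01,.01,.1,.01,.01]); print("base",n,np.round(o.x,4),o.cost*1e6)
    # table height
    T=near(CL[n],(.55,.0),.3,-.01,.006); print(np.median(T[:,2]).round(4))
E
```

```text
A top [ 0.644  -0.0512 -0.3731 -0.0012] 0.0011
A side [ 0.6418 -0.0478 -0.4034 -0.0011] 0.0008
A both [ 0.6442 -0.0495 -0.3985 -0.0013] 0.0011
B top [ 0.442  -0.034   0.3118 -0.0011] 0.0014
B side [ 0.4421 -0.0309  0.3101 -0.0011] 0.0008
B both [ 0.4424 -0.0316  0.3061 -0.0012] 0.0011
C top [ 0.4555 -0.2393  0.3296 -0.0015] 0.0014
C side [ 0.456  -0.2378  0.3033 -0.0006] 0.0007
C both [ 0.4561 -0.2382  0.3046 -0.0009] 0.0008
base top [ 0.5882  0.1954 -0.1786 -0.001   0.0447] 1238.0524534469553
base top [ 0.5882  0.1953 -0.1774 -0.001   0.0447] 1238.004851902556
base top [ 0.5882  0.1953 -0.1774 -0.001   0.0447] 1238.0048522016757
-0.0001
base side [ 0.587   0.1971 -0.1783 -0.0018  0.0449] 599.9709198255941
base side [ 0.587   0.1971 -0.1783 -0.0018  0.0449] 599.9709198262753
base side [ 0.5869  0.1971 -0.1783 -0.0018  0.0449] 599.970919685977
-0.0
base both [ 0.5874  0.1961 -0.1736 -0.0014  0.0447] 1990.1326535763944
base both [ 0.5874  0.1961 -0.1739 -0.0014  0.0447] 1990.1148931676735
base both [ 0.5874  0.1961 -0.1739 -0.0014  0.0447] 1990.114893018259
-0.0001
```

```bash
cat >> h.py <<'E'
def go(x,y,z,yaw):
    """print shift in present tool axes to (x,y,z), then spin so tool y lies along yaw (mod pi)"""
    from scipy.spatial.transform import Rotation as Ro
    s=status.sense(); R=Ro.from_quat(s["tool_rot"]).as_matrix()
    d=np.array([x,y,z])-s["tcp_pos"]; t=R.T@d
    now=np.arctan2(R[1,1],R[0,1]); w=(yaw-now+np.pi/2)%np.pi-np.pi/2
    sp=-w; c,k=np.cos(sp),np.sin(sp)
    t2=[c*t[0]+k*t[1],-k*t[0]+c*t[1],t[2]]
    print("tcp",s["tcp_pos"].round(4),"tilt",R[:2,2].round(4),"shift mm",(t*1e3).round(1),"spin deg",np.degrees(sp).round(2),"shift if after spin",np.round(np.array(t2)*1e3,1),"q6",s["qpos"][5].round(2),"t",s["clock"],"w",s["grip_width"],"ft",s["ft_force"].round(2))
E
python3 -c "
from h import *
go(.442,-.033,.12,.309)"
```

```text
tcp [0.1714 0.601  0.2312] tilt [-0.0001 -0.0001] shift mm [-434.1 -535.5  111.3] spin deg 56.38 shift if after spin [-686.2   65.   111.3] q6 -0.07 t 0.5 w 1.0004866414273565 ft [-0.76  0.29  0.13]
```

>>> {"api": "play_rows", "payload": {"commands": "-0.0241 -0.0298 0.0062 0 0.7; -0.0241 -0.0298 0.0062 0 0.7; -0.0241 -0.0298 0.0062 0 0.7; -0.0241 -0.0298 0.0062 0 0.7; -0.0241 -0.0298 0.0062 0 0.7; -0.0241 -0.0298 0.0062 0 0.7; -0.0241 -0.0298 0.0062 0 0.7; -0.0241 -0.0298 0.0062 0 0.7; -0.0241 -0.0298 0.0062 0 0.7; -0.0241 -0.0298 0.0062 0 0.7; -0.0241 -0.0298 0.0062 0 0.7; -0.0241 -0.0298 0.0062 0 0.7", "force": 30}}

```text
clock: 1.5
tcp_pos: [0.3521, 0.1763, 0.1571]
tool_rot: [0.138, 0.99, 0.0, 0.001]
ft_force: [0.9, -0.0, 0.1]
grip_width: 0.853
finger_force: 0.0
```

>>> {"api": "play_rows", "payload": {"commands": "-0.0241 -0.0298 0.0062 0 0.7; -0.0241 -0.0298 0.0062 0 0.7; -0.0241 -0.0298 0.0062 0 0.7; -0.0241 -0.0298 0.0062 0 0.7; -0.0241 -0.0298 0.0062 0 0.7; -0.0241 -0.0298 0.0062 0 0.7; 0 0 0 7.05 0.7; 0 0 0 7.05 0.7; 0 0 0 7.05 0.7; 0 0 0 7.05 0.7; 0 0 0 7.05 0.7; 0 0 0 7.05 0.7"}}

```text
clock: 2.5
tcp_pos: [0.4417, -0.034, 0.1199]
tool_rot: [0.489, 0.872, 0.0, 0.0]
ft_force: [0.5, 0.2, 0.9]
grip_width: 0.854
finger_force: 0.0
```

>>> {"api": "play_rows", "payload": {"commands": "0 0 0 7.05 0.7; 0 0 0 7.05 0.7; 0 0 0 0 0.7; 0 0 0 0 0.7"}}

```text
clock: 2.83
tcp_pos: [0.4417, -0.0338, 0.1199]
tool_rot: [0.589, 0.808, 0.0, 0.0]
ft_force: [0.2, -0.1, -0.8]
grip_width: 0.851
finger_force: 0.0
```

```bash
python3 -c "
from h import *
go(.442,-.033,.12,.309)
p,d=eyes.snapshot('side'); save('s1.png',cv2.resize(p[150:360,140:420],(800,600)))
C=cloud('side',d)
for n in ('side','top'):
  if n=='top': p,d=eyes.snapshot('top'); C=cloud('top',d)
  X=near(C,(.442,-.033),.09,.09,.17); print(n,len(X),X.min(0).round(3),X.max(0).round(3))
go(.442,-.033,.12,.309)
"
```

```text
tcp [ 0.4417 -0.0338  0.1199] tilt [ 0.0005 -0.0001] shift mm [ 0.7  0.6 -0.1] spin deg 0.16 shift if after spin [ 0.7  0.6 -0.1] q6 -0.49 t 2.8333 w 0.8506901654293499 ft [ 0.15 -0.1  -0.78]
side 330 [ 0.392 -0.06   0.127] [ 0.492 -0.012  0.17 ]
top 1 [ 0.4   -0.038  0.152] [ 0.4   -0.038  0.152]
tcp [ 0.4416 -0.0338  0.1198] tilt [ 0.0003 -0.0001] shift mm [ 0.6  0.6 -0.2] spin deg 0.12 shift if after spin [ 0.6  0.6 -0.2] q6 -0.49 t 2.9333 w 0.8497850600900287 ft [ 0.26  0.13 -0.79]
```

View pics/s1.png

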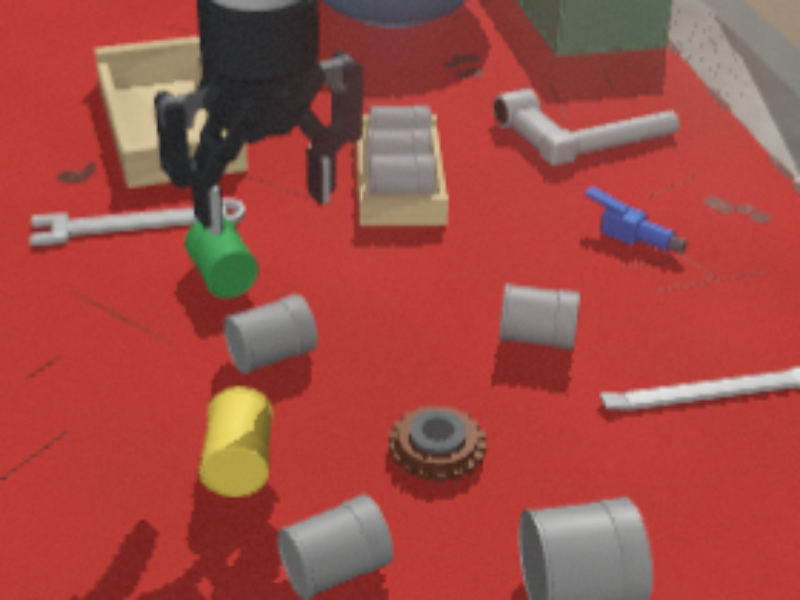

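>>> {"api": "play_rows", "payload": {"commands": "0.0005 0.0005 0.025 0 0.7; 0 0 0.025 0 0.7; 0 0 0.025 0 0.7; 0 0 0.022 0 0.7; 0 0 0.015 0 0.7; 0 0 0 0 0.7; 0 0 0 0 0; 0 0 0 0 -0.2; 0 0 0 0 -0.2; 0 0 0 0 -0.2; 0 0 0 0 -0.2; 0 0 0 0 -0.2", "force": 30}}

```text
clock: 3.93
tcp_pos: [0.4424, -0.0332, 0.0083]
tool_rot: [0.59, 0.807, 0.0, 0.001]
ft_force: [-0.2, 0.5, -0.9]
grip_width: 0.653
finger_force: 32.0
```

>>> {"api": "play_rows", "payload": {"commands": "0 0 -0.01 0 -0.2; 0 0 -0.03 0 -0.2; 0 0 -0.04 0 -0.2; 0 0 -0.03 0 -0.2; 0 0 -0.02 0 -0.2; 0 0 0 0 -0.2"}}

```text
clock: 4.43
tcp_pos: [0.4461, -0.0338, 0.1434]
tool_rot: [0.59, 0.807, 0.003, 0.005]
ft_force: [0.8, 0.0, 0.1]
grip_width: 0.652
finger_force: 32.5
```

```bash
python3 -c "
from h import *
go(.5914,.2182,.138,-.175)"
```

```text
tcp [ 0.4461 -0.0338  0.1434] tilt [ 0.0114 -0.002 ] shift mm [196.  214.9   6.6] spin deg 27.72 shift if after spin [273.5  99.1   6.6] q6 -0.48 t 4.4333 w 0.6517489152228809 ft [0.79 0.02 0.11]
```

>>> {"api": "play_rows", "payload": {"commands": "0.0120 0.0130 0 0 -0.2; 0.0245 0.0268 0 0 -0.2; 0.0245 0.0268 0 0 -0.2; 0.0245 0.0268 0 0 -0.2; 0.0245 0.0268 0 6.9 -0.2; 0 0 0 6.9 -0.2; 0 0 0 6.9 -0.2; 0 0 0 6.9 -0.2; 0 0 0 0 -0.2; 0 0 0 0 -0.2"}}

```text
clock: 5.27
tcp_pos: [0.5221, 0.1082, 0.1369]
tool_rot: [0.765, 0.645, -0.001, -0.0]
ft_force: [-0.3, 0.6, -0.5]
grip_width: 0.649
finger_force: 32.5
```

```bash
python3 -c "
from h import *
go(.5914,.2182,.138,-.175)"
```

```text
tcp [0.5221 0.1082 0.1369] tilt [-0.0016 -0.0002] shift mm [120.2  49.7  -1.2] spin deg 0.3 shift if after spin [120.4  49.1  -1.2] q6 0.29 t 5.2667 w 0.6490080506375336 ft [-0.26  0.55 -0.49]
```

>>> {"api": "play_rows", "payload": {"commands": "0.0200 0.0083 0 0.3 -0.2; 0.0240 0.0099 0 0 -0.2; 0.0240 0.0099 0 0 -0.2; 0.0240 0.0099 0 0 -0.2; 0.0180 0.0074 0 0 -0.2; 0.0100 0.0042 0 0 -0.2; 0 0 0 0 -0.2; 0 0 0 0 -0.2; 0 0 0 0 -0.2"}}

```text
clock: 6.02
tcp_pos: [0.5918, 0.2164, 0.1371]
tool_rot: [0.767, 0.641, -0.001, -0.0]
ft_force: [0.7, 0.0, -1.3]
grip_width: 0.653
finger_force: 32.5
```

```bash
cat >> h.py <<'E'
def held(tag,c,z,yaw=-.175):
    """fit tin near expected centre, both cameras; offsets in (along axis, across) from c"""
    a=np.array([np.cos(yaw),np.sin(yaw)]); u=np.array([-a[1],a[0]])
    for n in("side","top"):
        p,d=eyes.snapshot(n); np.savez("%s_%s.npz"%(tag,n),p=p,d=d)
        hsv=cv2.cvtColor(p,cv2.COLOR_RGB2HSV)
        C=cloud(n,d)[(hsv[...,1]<60)&(hsv[...,2]>70)]
        X=near(C,c,.034,z-.018,z+.026); o,e=fit(X,c,yaw,z)
        dd=o[:2]-np.array(c); print(n,len(X),"axis mm",(dd@a*1e3).round(1),"across",(dd@u*1e3).round(1),"dyaw",np.degrees(o[2]-yaw).round(1),"dz",(o[3]*1e3).round(1),"err",e.round(4))
E
python3 -c "
from h import *
go(.5914,.2182,.138,-.175)
held('h1',(.5914,.2182),.1517)
p=np.load('h1_side.npz')['p']; save('h1.png',cv2.resize(p[120:260,200:360],(800,600)))
"
```

```text
tcp [0.5918 0.2164 0.1371] tilt [-0.0019 -0.0011] shift mm [ 1.7 -0.7 -0.9] spin deg -0.17 shift if after spin [ 1.7 -0.7 -0.9] q6 0.46 t 6.0167 w 0.6525284057425307 ft [ 0.73  0.01 -1.35]
side 386 axis mm 0.3 across 0.4 dyaw -0.7 dz -2.1 err 0.0013
top 0 axis mm 0.0 across 0.0 dyaw 0.0 dz 0.0 err nan
  return _methods._mean(a, axis=axis, dtype=dtype,
  ret = ret.dtype.type(ret / rcount)
```

View pics/h1.png

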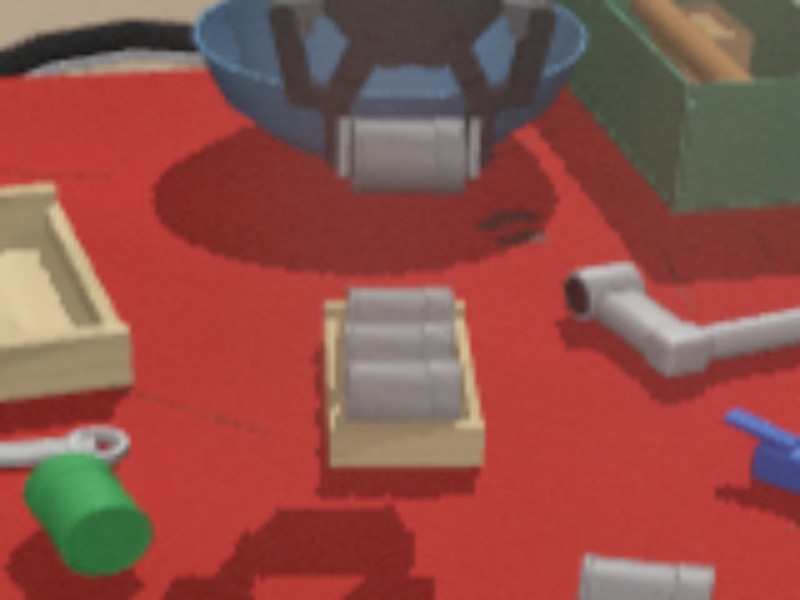

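>>> {"api": "play_rows", "payload": {"commands": "0.0006 -0.001 0.015 0 -0.2; 0 0 0.02 0 -0.2; 0 0 0.02 0 -0.2; 0 0 0.015 0 -0.2; 0 0 0.006 0 -0.2; 0 0 0 0 -0.2; 0 0 0 0 -0.2; 0 0 0 0 -0.2"}}

```text
clock: 6.78
tcp_pos: [0.5931, 0.2184, 0.0631]
tool_rot: [0.767, 0.641, 0.001, 0.0]
ft_force: [0.1, -0.4, -0.5]
grip_width: 0.649
finger_force: 32.5
```

```bash
python3 -c "
from h import *
go(.5909,.2190,.0523,-.175)
held('h2',(.5909,.2193),.075)
go(.5909,.2190,.0523,-.175)
" 2>/dev/null
```

```text
tcp [0.5931 0.2184 0.0631] tilt [0.0023 0.0006] shift mm [ 0.2 -2.3 10.8] spin deg -0.21 shift if after spin [ 0.2 -2.3 10.8] q6 0.46 t 6.7833 w 0.6494825352138 ft [ 0.11 -0.41 -0.49]
side 368 axis mm -0.0 across 1.6 dyaw 0.6 dz 0.6 err 0.0013
top 0 axis mm 0.0 across 0.0 dyaw 0.0 dz 0.0 err nan
tcp [0.5933 0.2186 0.0633] tilt [0.0027 0.0008] shift mm [ 0.  -2.5 11. ] spin deg -0.2 shift if after spin [ 0.  -2.5 11. ] q6 0.46 t 6.8833 w 0.6519848427013858 ft [ 0.01  0.08 -0.65]
```

>>> {"api": "play_rows", "payload": {"commands": "-0.0009 0 0.003 0 -0.2; 0 0 0.003 0 -0.2; 0 0 0.002 0 -0.2; 0 0 0 0 -0.2; 0 0 0 0 -0.2; 0 0 0 0 -0.2"}}

```text
clock: 7.38
tcp_pos: [0.5918, 0.2174, 0.0535]
tool_rot: [0.767, 0.641, -0.0, -0.0]
ft_force: [0.4, -0.2, -0.9]
grip_width: 0.652
finger_force: 32.5
```

>>> {"api": "play_rows", "payload": {"commands": "0 0 0.001 0 -0.2; 0 0 0 0 -0.2; 0 0 0 0 -0.2"}}

```text
clock: 7.63
tcp_pos: [0.5919, 0.2174, 0.0526]
tool_rot: [0.767, 0.641, -0.0, -0.0]
ft_force: [-0.4, 0.3, -0.1]
grip_width: 0.65
finger_force: 32.5
```

>>> {"api": "play_rows", "payload": {"commands": "0 0 0.0006 0 -0.2; 0 0 0 0 -0.2; 0 0 0 0 -0.2"}}

```text
clock: 7.88
tcp_pos: [0.592, 0.2175, 0.0522]
tool_rot: [0.767, 0.641, 0.0, 0.0]
ft_force: [0.1, 0.3, -0.5]
grip_width: 0.653
finger_force: 32.6
```

>>> {"api": "play_rows", "payload": {"commands": "0 0 0.0006 0 -0.2; 0 0 0 0 -0.2; 0 0 0 0 -0.2"}}

```text
clock: 8.13
tcp_pos: [0.5921, 0.2178, 0.052]
tool_rot: [0.767, 0.641, 0.0, -0.0]
ft_force: [-0.8, 1.2, 2.4]
grip_width: 0.652
finger_force: 32.8
```

>>> {"api": "play_rows", "payload": {"commands": "0.0004 0 0.0004 0 -0.2; 0 0 0 0 -0.2; 0 0 0 0 -0.2"}}

```text
clock: 8.38
tcp_pos: [0.5922, 0.2178, 0.052]
tool_rot: [0.767, 0.641, 0.0, 0.0]
ft_force: [-2.0, -0.4, 4.9]
grip_width: 0.656
finger_force: 33.2
```

Seated with balanced lateral force; release and rise.

>>> {"api": "play_rows", "payload": {"commands": "0 0 0 0 0.34; 0 0 0 0 0.4; 0 0 0 0 0.5; 0 0 0 0 0.65; 0 0 0 0 0.65; 0 0 -0.01 0 0.65; 0 0 -0.025 0 0.65; 0 0 -0.035 0 0.65; 0 0 -0.02 0 0.65; 0 0 0 0 0.65; 0 0 0 0 0.65"}}

```text
clock: 9.3
tcp_pos: [0.5937, 0.2183, 0.1439]
tool_rot: [0.767, 0.641, 0.002, 0.001]
ft_force: [-0.6, 0.2, 0.6]
grip_width: 0.822
finger_force: 0.0
```

```bash
python3 -c "
from h import *
go(.456,-.2385,.12,.31)
held('h3',(.5909,.2188),.066)
" 2>/dev/null
```

```text
tcp [0.5937 0.2183 0.1439] tilt [0.0048 0.0014] shift mm [-474.   -54.6   22.6] spin deg -27.98 shift if after spin [-393.  -270.6   22.6] q6 0.46 t 9.3 w 0.822382237604009 ft [-0.59  0.21  0.57]
side 357 axis mm -0.4 across 1.3 dyaw -1.3 dz -1.9 err 0.0013
top 27 axis mm -3.4 across -4.6 dyaw 118.8 dz 0.1 err 0.001
```

```bash
python3 -c "
from h import *
go(.643,-.0500,.12,-.39)
" 2>/dev/null
```

```text
tcp [0.5911 0.2176 0.1405] tilt [-0.0014 -0.0004] shift mm [-254.1   98.5   20.6] spin deg 12.13 shift if after spin [-227.8  149.7   20.6] q6 0.46 t 9.4 w 0.8241963631788272 ft [ 1.05 -0.32 -0.08]
```

>>> {"api": "play_rows", "payload": {"commands": "-0.018 0.007 0 6.06 0.65; -0.0303 0.0145 0 6.06 0.65; -0.0330 0.0217 0 0 0.65; -0.0330 0.0217 0.005 0 0.65; -0.0330 0.0217 0.005 0 0.65; -0.0330 0.0217 0.005 0 0.65; -0.0330 0.0217 0.005 0 0.65; -0.0200 0.0131 0 0 0.65; -0.005 0.0033 0 0 0.65; 0 0 0 0 0.65; 0 0 0 0 0.65; 0 0 0 0 0.65"}}

```text
clock: 10.4
tcp_pos: [0.6435, -0.0559, 0.1202]
tool_rot: [0.83, 0.557, -0.001, -0.001]
ft_force: [-0.1, -0.3, 0.4]
grip_width: 0.825
finger_force: 0.0
```

```bash
python3 -c "
from h import *
go(.643,-.0500,.12,-.39)
" 2>/dev/null
```

```text
tcp [ 0.6435 -0.0559  0.1202] tilt [-0.0019  0.001 ] shift mm [ 5.2 -2.7  0.2] spin deg 0.07 shift if after spin [ 5.2 -2.7  0.2] q6 0.23 t 10.4 w 0.8248249522580474 ft [-0.09 -0.29  0.36]
```

>>> {"api": "play_rows", "payload": {"commands": "0.0052 -0.0027 0 0 0.65; 0 0 0.025 0 0.65; 0 0 0.025 0 0.65; 0 0 0.025 0 0.65; 0 0 0.022 0 0.65; 0 0 0.015 0 0.65; 0 0 0 0 0.65; 0 0 0 0 0; 0 0 0 0 -0.2; 0 0 0 0 -0.2; 0 0 0 0 -0.2; 0 0 0 0 -0.2"}}

```text
clock: 11.4
tcp_pos: [0.6448, -0.0518, 0.0103]
tool_rot: [0.831, 0.557, 0.001, 0.001]
ft_force: [-0.3, 0.2, -1.9]
grip_width: 0.649
finger_force: 35.7
```

```bash
python3 -c "
from h import *
go(.643,-.0500,.0083,-.39)
" 2>/dev/null
```

```text
tcp [ 0.6448 -0.0518  0.0103] tilt [ 0.0021 -0.0003] shift mm [ 1.  -2.4  2. ] spin deg 0.0 shift if after spin [ 1.  -2.4  2. ] q6 0.24 t 11.4 w 0.6493133597822075 ft [-0.26  0.2  -1.86]
```

>>> {"api": "play_rows", "payload": {"commands": "0 0 -0.01 0 -0.2; 0 0 -0.03 0 -0.2; 0 0 -0.04 0 -0.2; 0 0 -0.03 0 -0.2; 0 0 -0.02 0 -0.2; 0 0 0 0 -0.2; 0 0 0 0 -0.2; 0 0 0 0 -0.2"}}

```text
clock: 12.07
tcp_pos: [0.6428, -0.0516, 0.1383]
tool_rot: [0.831, 0.557, -0.001, -0.001]
ft_force: [-0.6, -0.2, -1.4]
grip_width: 0.647
finger_force: 35.9
```

```bash
python3 -c "
from h import *
go(.5840,.1735,.138,-.175)
" 2>/dev/null
```

```text
tcp [ 0.6428 -0.0516  0.1383] tilt [-0.0018  0.0003] shift mm [ 185.8 -140.     0.5] spin deg -12.32 shift if after spin [211.4 -97.1   0.5] q6 0.24 t 12.0667 w 0.6473953459118263 ft [-0.62 -0.22 -1.4 ]
```

>>> {"api": "play_rows", "payload": {"commands": "0 0 0 -6.16 -0.2; 0 0 0 -6.16 -0.2; 0.0150 -0.0069 0 0 -0.2; 0.0300 -0.0138 0 0 -0.2; 0.0320 -0.0147 0 0 -0.2; 0.0320 -0.0147 0 0 -0.2; 0.0320 -0.0147 0 0 -0.2; 0.0320 -0.0147 0 0 -0.2; 0.0250 -0.0115 0 0 -0.2; 0.0134 -0.0061 0 0 -0.2; 0 0 0 0 -0.2; 0 0 0 0 -0.2"}}

```text
clock: 13.07
tcp_pos: [0.5838, 0.1739, 0.1377]
tool_rot: [0.766, 0.643, -0.001, -0.0]
ft_force: [0.7, 0.2, -0.7]
grip_width: 0.648
finger_force: 35.8
```

>>> {"api": "play_rows", "payload": {"commands": "0 0 0 0 -0.2; 0 0 0 0 -0.2; 0 0 0 0 -0.2; 0 0 0 0 -0.2"}}

```text
clock: 13.4
tcp_pos: [0.5854, 0.1722, 0.139]
tool_rot: [0.767, 0.642, -0.0, 0.0]
ft_force: [0.4, -0.4, -1.1]
grip_width: 0.65
finger_force: 35.8
```

```bash
python3 -c "
from h import *
go(.5840,.1735,.0523,-.175)
held('h4',(.5840,.1735),.1517)
C=cloud('side',np.load('h4_side.npz')['d'])
for c,z in(((.5909,.2188),.066),((.587,.197),.028)):
  X=near(C,c,.026 if z<.05 else .034,z+.002,z+.024);print(fit(X,c,-.175,z))
go(.5840,.1735,.0523,-.175)
" 2>/dev/null
```

```text
tcp [0.5854 0.1722 0.139 ] tilt [-0.     -0.0001] shift mm [ 1.  -1.6 86.7] spin deg -0.1 shift if after spin [ 1.  -1.6 86.7] q6 0.39 t 13.4 w 0.6497580311256561 ft [ 0.39 -0.4  -1.06]
side 420 axis mm -0.0 across 0.9 dyaw -0.7 dz -1.1 err 0.0011
top 46 axis mm 4.6 across -0.4 dyaw -1.9 dz 0.7 err 0.0005
(array([ 0.59076274,  0.21913175, -0.1687509 , -0.00219513]), np.float64(0.001170354667283005))
(array([ 0.582587  ,  0.19894476, -0.14679149, -0.00182207]), np.float64(0.001091603540942107))
tcp [0.5854 0.1726 0.1391] tilt [ 0.0001 -0.    ] shift mm [ 0.7 -1.5 86.8] spin deg -0.07 shift if after spin [ 0.7 -1.5 86.8] q6 0.39 t 13.5 w 0.651676264606185 ft [ 0.54  0.32 -1.13]
```

>>> {"api": "play_rows", "payload": {"commands": "0.0006 -0.0012 0.015 0 -0.2; 0 0 0.02 0 -0.2; 0 0 0.02 0 -0.2; 0 0 0.015 0 -0.2; 0 0 0.007 0 -0.2; 0 0 0 0 -0.2; 0 0 0 0 -0.2; 0 0 0 0 -0.2; 0 0 0 0 -0.2"}}

```text
clock: 14.25
tcp_pos: [0.5853, 0.1745, 0.0636]
tool_rot: [0.766, 0.643, 0.001, 0.001]
ft_force: [-0.4, 0.7, -0.4]
grip_width: 0.65
finger_force: 35.8
```

```bash
python3 -c "
from h import *
go(.5844,.1735,.0523,-.175)
held('h5',(.5840,.1735),.075)
go(.5844,.1735,.0523,-.175)
p=np.load('h5_side.npz')['p']; save('h5.png',cv2.resize(p[160:250,230:350],(800,600)))
" 2>/dev/null
```

```text
tcp [0.5853 0.1745 0.0636] tilt [0.0029 0.0006] shift mm [-1.1 -0.8 11.3] spin deg 0.01 shift if after spin [-1.1 -0.8 11.3] q6 0.39 t 14.25 w 0.6500367038530853 ft [-0.38  0.67 -0.43]
side 421 axis mm -0.0 across 2.9 dyaw -0.6 dz 0.2 err 0.0011
top 6 axis mm 13.3 across 8.0 dyaw 7.9 dz 9.7 err 0.0003
tcp [0.585  0.1744 0.0634] tilt [0.0023 0.0005] shift mm [-1.  -0.4 11.1] spin deg 0.01 shift if after spin [-1.  -0.4 11.1] q6 0.39 t 14.35 w 0.650741546859718 ft [-0.67  0.59 -0.97]
```

View pics/h5.png

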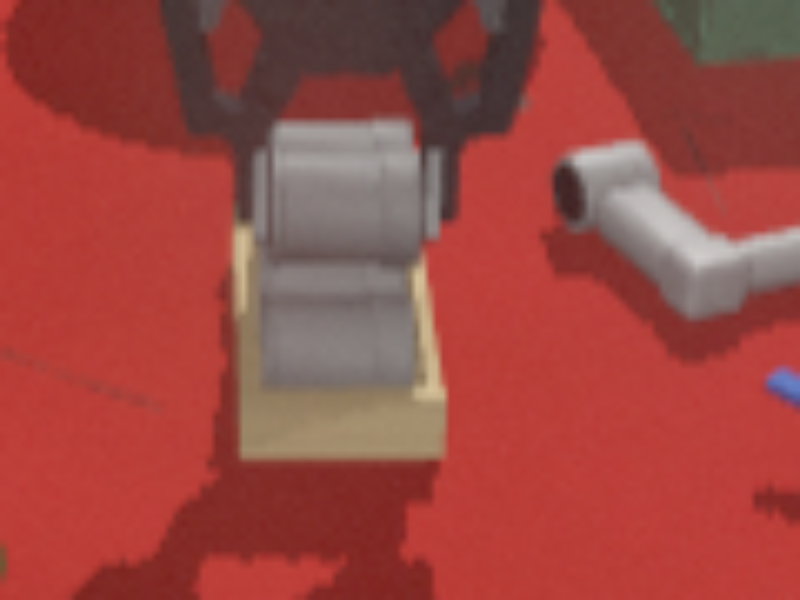

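>>> {"api": "play_rows", "payload": {"commands": "-0.0012 -0.0004 0 0 -0.2; 0 0 0.003 0 -0.2; 0 0 0.003 0 -0.2; 0 0 0.002 0 -0.2; 0 0 0 0 -0.2; 0 0 0 0 -0.2; 0 0 0 0 -0.2"}}

```text
clock: 14.93
tcp_pos: [0.5833, 0.1731, 0.0539]
tool_rot: [0.766, 0.643, -0.0, 0.0]
ft_force: [-0.1, -0.2, -0.7]
grip_width: 0.651
finger_force: 35.9
```

>>> {"api": "play_rows", "payload": {"commands": "0 0 0.001 0 -0.2; 0 0 0 0 -0.2; 0 0 0 0 -0.2"}}

```text
clock: 15.18
tcp_pos: [0.5835, 0.1736, 0.0537]
tool_rot: [0.766, 0.643, 0.0, -0.0]
ft_force: [-2.4, 1.6, 4.2]
grip_width: 0.649
finger_force: 36.3
```

>>> {"api": "play_rows", "payload": {"commands": "0 0 0.0007 0 -0.2; 0 0 0 0 -0.2; 0 0 0 0 -0.2"}}

```text
clock: 15.43
tcp_pos: [0.5836, 0.174, 0.0535]
tool_rot: [0.766, 0.643, 0.001, -0.0]
ft_force: [-2.2, 1.9, 7.2]
grip_width: 0.651
finger_force: 36.9
```

>>> {"api": "play_rows", "payload": {"commands": "0.0008 0 -0.0005 0 -0.2; 0 0 0 0 -0.2; 0 0 0 0 -0.2; 0 0 0 0 -0.2"}}

```text
clock: 15.77
tcp_pos: [0.5837, 0.1743, 0.0535]
tool_rot: [0.766, 0.643, 0.0, -0.0]
ft_force: [-1.5, 2.1, 5.3]
grip_width: 0.656
finger_force: 36.4
```

>>> {"api": "play_rows", "payload": {"commands": "0 0 0.0005 0 -0.2; 0 0 0 0 -0.2; 0 0 0 0 -0.2"}}

```text
clock: 16.02
tcp_pos: [0.5837, 0.1745, 0.0534]
tool_rot: [0.766, 0.643, 0.0, -0.0]
ft_force: [-3.3, 2.2, 7.2]
grip_width: 0.65
finger_force: 37.0
```

>>> {"api": "play_rows", "payload": {"commands": "0 0 0 0 0.34; 0 0 0 0 0.4; 0 0 0 0 0.5; 0 0 0 0 0.65; 0 0 0 0 0.65; 0 0 -0.01 0 0.65; 0 0 -0.025 0 0.65; 0 0 -0.035 0 0.65; 0 0 -0.02 0 0.65; 0 0 0 0 0.65; 0 0 0 0 0.65"}}

```text
clock: 16.93
tcp_pos: [0.5852, 0.1742, 0.1451]
tool_rot: [0.766, 0.643, 0.002, 0.001]
ft_force: [-0.0, -0.1, -1.1]
grip_width: 0.824
finger_force: 0.0
```

```bash
python3 -c "
from h import *
go(.456,-.239,.12,.31)
held('h6',(.5840,.1745),.066)
go(.456,-.239,.12,.31)
C=cloud('side',np.load('h6_side.npz')['d'])
X=near(C,(.5909,.2193),.034,.068,.09);print(fit(X,(.5909,.2193),-.175,.066))
" 2>/dev/null
```

```text
tcp [0.5852 0.1742 0.1451] tilt [0.0048 0.001 ] shift mm [-429.4  -55.5   24.1] spin deg -27.78 shift if after spin [-354.1 -249.2   24.1] q6 0.39 t 16.9333 w 0.8240899683612314 ft [-0.01 -0.06 -1.07]
side 453 axis mm -0.8 across 2.0 dyaw -0.8 dz -1.0 err 0.0013
top 68 axis mm -22.8 across -0.8 dyaw 5.0 dz -0.8 err 0.0013
tcp [0.5827 0.1737 0.1419] tilt [-0.0014 -0.0004] shift mm [-428.4  -53.    22.2] spin deg -27.78 shift if after spin [-354.3 -246.5   22.2] q6 0.39 t 17.0333 w 0.82748487304686 ft [-0.51 -0.87 -0.31]
(array([ 0.59234842,  0.21904697, -0.13064987, -0.00197911]), np.float64(0.001151196437844483))
```

>>> {"api": "play_rows", "payload": {"commands": "0 0 0 -6.95 0.65; 0 0 0 -6.95 0.65; 0 0 0 -6.95 0.65; 0 0 0 -6.95 0.65; -0.0180 -0.0125 0 0 0.65; -0.0310 -0.0216 0 0 0.65; -0.0320 -0.0223 0 0 0.65; -0.0320 -0.0223 0 0 0.65; -0.0320 -0.0223 0 0 0.65; -0.0320 -0.0223 0 0 0.65; -0.0320 -0.0223 0.005 0 0.65; -0.0320 -0.0223 0.005 0 0.65"}}

```text
clock: 18.03
tcp_pos: [0.4952, -0.1081, 0.1309]
tool_rot: [0.589, 0.808, -0.0, -0.001]
ft_force: [0.7, -0.1, 0.5]
grip_width: 0.821
finger_force: 0.0
```

>>> {"api": "play_rows", "payload": {"commands": "-0.0320 -0.0223 0.005 0 0.65; -0.0320 -0.0223 0.005 0 0.65; -0.0300 -0.0209 0 0 0.65; -0.0180 -0.0125 0 0 0.65; 0 0 0 0 0.65; 0 0 0 0 0.65; 0 0 0 0 0.65; 0 0 0 0 0.65"}}

```text
clock: 18.7
tcp_pos: [0.4568, -0.2359, 0.1215]
tool_rot: [0.589, 0.808, 0.0, -0.001]
ft_force: [-0.8, -0.1, 0.2]
grip_width: 0.829
finger_force: 0.0
```

```bash
python3 -c "
from h import *
go(.456,-.239,.12,.31)
p,d=eyes.snapshot('top'); np.savez('t7.npz',p=p,d=d); C=cloud('top',d)
for c in((.5905,.219),(.5845,.1745)):
  X=near(C,c,.034,.07,.1);print(len(X),fit(X,c,-.175,.066))
for k in(-1,0,1):
  c=(.5882+k*.0078,.1953+k*.0443)
go(.456,-.239,.12,.31)
save('t7.png',cv2.resize(p[180:240,180:260],(800,600)))
" 2>/dev/null
```

```text
tcp [ 0.4568 -0.2359  0.1215] tilt [-0.0016  0.0014] shift mm [-2.7 -1.7  1.5] spin deg 0.09 shift if after spin [-2.7 -1.7  1.5] q6 -0.87 t 18.7 w 0.8286664259198104 ft [-0.78 -0.06  0.21]
416 (array([ 0.59209472,  0.21715507, -0.17119651, -0.0011955 ]), np.float64(0.0015065776706181186))
459 (array([ 5.86101148e-01,  1.75745457e-01, -1.87777021e-01, -4.41747271e-04]), np.float64(0.001640191159475942))
tcp [ 0.457  -0.2359  0.1218] tilt [-0.0012  0.0011] shift mm [-2.7 -1.9  1.8] spin deg 0.12 shift if after spin [-2.7 -1.9  1.8] q6 -0.87 t 18.75 w 0.8254044504265546 ft [0.45 1.28 0.14]
```

View pics/t7.png

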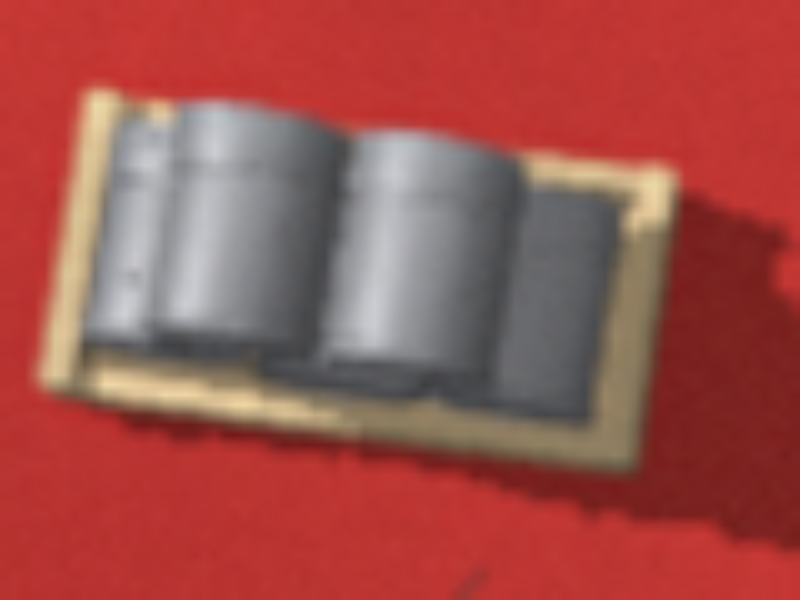

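>>> {"api": "play_rows", "payload": {"commands": "-0.0026 -0.0018 0.0015 0 0.65; 0 0 0.025 0 0.65; 0 0 0.025 0 0.65; 0 0 0.025 0 0.65; 0 0 0.022 0 0.65; 0 0 0.015 0 0.65; 0 0 0 0 0.65; 0 0 0 0 0.65; 0 0 0 0 0; 0 0 0 0 -0.2; 0 0 0 0 -0.2; 0 0 0 0 -0.2"}}

```text
clock: 19.75
tcp_pos: [0.4573, -0.2409, 0.0101]
tool_rot: [0.589, 0.808, 0.0, 0.001]
ft_force: [0.3, 1.5, 2.3]
grip_width: 0.649
finger_force: 32.8
```

>>> {"api": "play_rows", "payload": {"commands": "0 0 0 0 -0.2; 0 0 0 0 -0.2"}}

```text
clock: 19.92
tcp_pos: [0.4573, -0.2409, 0.0101]
tool_rot: [0.589, 0.808, 0.0, 0.001]
ft_force: [0.4, 0.5, 5.8]
grip_width: 0.649
finger_force: 33.2
```

>>> {"api": "play_rows", "payload": {"commands": "0 0 -0.01 0 -0.2; 0 0 -0.03 0 -0.2; 0 0 -0.04 0 -0.2; 0 0 -0.04 0 -0.2; 0 0 -0.03 0 -0.2; 0 0 -0.015 0 -0.2; 0 0 0 0 -0.2; 0 0 0 0 -0.2; 0 0 0 0 -0.2"}}

```text
clock: 20.67
tcp_pos: [0.4547, -0.2395, 0.1722]
tool_rot: [0.589, 0.808, -0.0, -0.002]
ft_force: [0.2, 0.8, -1.4]
grip_width: 0.652
finger_force: 32.8
```

```bash
python3 -c "
from h import *
go(.5880,.1957,.173,-.175)
" 2>/dev/null
```

```text
tcp [ 0.4547 -0.2395  0.1722] tilt [-0.003   0.0018] shift mm [373.7 259.8  -0.4] spin deg 27.81 shift if after spin [ 4.518e+02  5.540e+01 -4.000e-01] q6 -0.88 t 20.6667 w 0.651892564389899 ft [ 0.21  0.79 -1.41]
```

>>> {"api": "play_rows", "payload": {"commands": "0.0150 0.0104 0 0 -0.2; 0.0280 0.0195 0 0 -0.2; 0.0320 0.0222 0 0 -0.2; 0.0320 0.0222 0 0 -0.2; 0.0320 0.0222 0 0 -0.2; 0.0320 0.0222 0 0 -0.2; 0.0320 0.0222 0 0 -0.2; 0.0320 0.0222 0 0 -0.2; 0.0320 0.0222 0 0 -0.2; 0.0320 0.0222 0 0 -0.2; 0.0280 0.0195 0 0 -0.2; 0.0200 0.0139 0 0 -0.2"}}

```text
clock: 21.67
tcp_pos: [0.5781, 0.1664, 0.1706]
tool_rot: [0.589, 0.808, -0.002, -0.002]
ft_force: [0.4, -0.1, -0.6]
grip_width: 0.653
finger_force: 32.7
```

>>> {"api": "play_rows", "payload": {"commands": "0 0 0 6.95 -0.2; 0 0 0 6.95 -0.2; 0 0 0 6.95 -0.2; 0 0 0 6.95 -0.2; 0 0 0 0 -0.2; 0 0 0 0 -0.2; 0 0 0 0 -0.2"}}

```text
clock: 22.25
tcp_pos: [0.5786, 0.1633, 0.1721]
tool_rot: [0.765, 0.644, -0.001, -0.001]
ft_force: [0.2, -0.6, -1.4]
grip_width: 0.651
finger_force: 32.7
```

```bash
python3 -c "
from h import *
go(.5880,.1957,.173,-.175)
" 2>/dev/null
```

```text
tcp [0.5786 0.1633 0.1721] tilt [-0.0031 -0.0007] shift mm [33.5  3.7 -1. ] spin deg 0.15 shift if after spin [33.5  3.6 -1. ] q6 0.38 t 22.25 w 0.6510042669412281 ft [ 0.16 -0.62 -1.42]
```

>>> {"api": "play_rows", "payload": {"commands": "0.0120 0.0013 0 0.1 -0.2; 0.0120 0.0012 0 0 -0.2; 0.0090 0.0010 0 0 -0.2; 0 0 0 0 -0.2; 0 0 0 0 -0.2; 0 0 0 0 -0.2; 0 0 0 0 -0.2; 0 0 0 0 -0.2"}}

```text
clock: 22.92
tcp_pos: [0.5887, 0.1952, 0.1739]
tool_rot: [0.767, 0.642, -0.0, 0.0]
ft_force: [0.2, 0.3, -1.3]
grip_width: 0.652
finger_force: 32.7
```

```bash
python3 -c "
from h import *
go(.5880,.1957,.092,-.175)
held('h8',(.5880,.1957),.185)
go(.5880,.1957,.092,-.175)
C=cloud('side',np.load('h8_side.npz')['d'])
for c in((.5909,.2193),(.584,.1755)):
  X=near(C,c,.034,.07,.1);print(fit(X,c,-.175,.066))
" 2>/dev/null
```

```text
tcp [0.5887 0.1952 0.1739] tilt [-0.0002 -0.0002] shift mm [ 0.4 -0.8 81.9] spin deg -0.1 shift if after spin [ 0.4 -0.8 81.9] q6 0.43 t 22.9167 w 0.6516699591833545 ft [ 0.17  0.29 -1.32]
side 485 axis mm 0.3 across 3.2 dyaw -0.7 dz 0.5 err 0.001
top 28 axis mm -4.1 across 5.7 dyaw 2.8 dz 5.2 err 0.0008
tcp [0.5888 0.1951 0.1739] tilt [-0.0001 -0.0001] shift mm [ 0.4 -0.9 81.9] spin deg -0.11 shift if after spin [ 0.4 -0.9 81.9] q6 0.43 t 23.0167 w 0.6506191291453205 ft [ 0.46  0.33 -0.91]
(array([ 0.59106886,  0.21873647, -0.20830012, -0.00208477]), np.float64(0.0010899878759574426))
(array([ 0.58520298,  0.17956539, -0.14105313,  0.00173556]), np.float64(0.0021448147499193004))
```

>>> {"api": "play_rows", "payload": {"commands": "-0.0004 -0.0011 0.015 0 -0.2; 0 0 0.02 0 -0.2; 0 0 0.02 0 -0.2; 0 0 0.012 0 -0.2; 0 0 0.005 0 -0.2; 0 0 0 0 -0.2; 0 0 0 0 -0.2; 0 0 0 0 -0.2; 0 0 0 0 -0.2; 0 0 0 0 -0.2; 0 0 0 0 -0.2"}}

```text
clock: 23.93
tcp_pos: [0.5883, 0.1954, 0.1028]
tool_rot: [0.767, 0.642, 0.001, 0.0]
ft_force: [-0.6, 0.2, -0.8]
grip_width: 0.653
finger_force: 32.7
```

```bash
python3 -c "
from h import *
go(.5880,.1952,.092,-.175)
held('h9',(.5880,.1957),.115)
go(.5880,.1952,.092,-.175)
p=np.load('h9_side.npz')['p']; save('h9.png',cv2.resize(p[150:240,230:350],(800,600)))
" 2>/dev/null
```

```text
tcp [0.5883 0.1954 0.1028] tilt [0.0015 0.0004] shift mm [-0.3 -0.2 10.8] spin deg -0.09 shift if after spin [-0.3 -0.2 10.8] q6 0.43 t 23.9333 w 0.6533967266811962 ft [-0.56  0.18 -0.85]
side 419 axis mm 0.3 across 3.0 dyaw -0.7 dz -1.7 err 0.0011
top 9 axis mm 1.3 across 11.8 dyaw 22.3 dz 26.5 err 0.0004
tcp [0.588  0.1954 0.1024] tilt [0.0008 0.0002] shift mm [-0.2  0.1 10.4] spin deg -0.09 shift if after spin [-0.2  0.1 10.4] q6 0.43 t 24.0333 w 0.6451142723846481 ft [ 0.53 -0.42 -1.39]
```

View pics/h9.png

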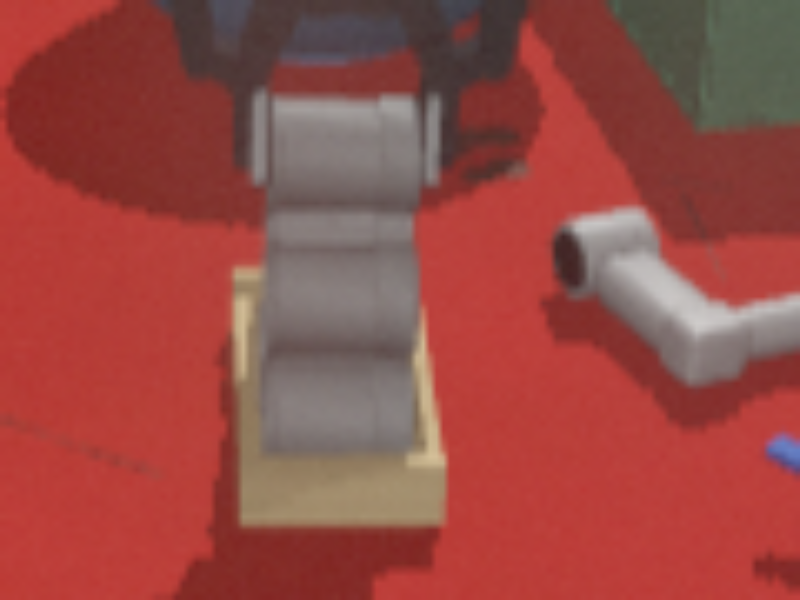

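>>> {"api": "play_rows", "payload": {"commands": "-0.0004 -0.0005 0 0 -0.2; 0 0 0.003 0 -0.2; 0 0 0.003 0 -0.2; 0 0 0.002 0 -0.2; 0 0 0 0 -0.2; 0 0 0 0 -0.2; 0 0 0 0 -0.2"}}

```text
clock: 24.62
tcp_pos: [0.5871, 0.195, 0.0938]
tool_rot: [0.767, 0.642, -0.0, -0.0]
ft_force: [0.6, 0.5, -1.1]
grip_width: 0.65
finger_force: 32.7
```

>>> {"api": "play_rows", "payload": {"commands": "0 0 0.001 0 -0.2; 0 0 0 0 -0.2; 0 0 0 0 -0.2"}}

```text
clock: 24.87
tcp_pos: [0.5872, 0.195, 0.0929]
tool_rot: [0.767, 0.642, 0.0, 0.0]
ft_force: [0.1, 0.3, -1.1]
grip_width: 0.652
finger_force: 32.7
```

>>> {"api": "play_rows", "payload": {"commands": "0 0 0.0005 0 -0.2; 0 0 0 0 -0.2; 0 0 0 0 -0.2"}}

```text
clock: 25.12
tcp_pos: [0.5871, 0.195, 0.0924]
tool_rot: [0.767, 0.642, 0.0, -0.0]
ft_force: [0.1, 0.1, -1.0]
grip_width: 0.648
finger_force: 32.7
```

>>> {"api": "play_rows", "payload": {"commands": "0 0 0.0006 0 -0.2; 0 0 0 0 -0.2; 0 0 0 0 -0.2"}}

```text
clock: 25.37
tcp_pos: [0.5872, 0.195, 0.0917]
tool_rot: [0.767, 0.642, 0.0, -0.0]
ft_force: [0.1, -0.2, -1.6]
grip_width: 0.646
finger_force: 32.8
```

>>> {"api": "play_rows", "payload": {"commands": "0 0 0.0006 0 -0.2; 0 0 0 0 -0.2; 0 0 0 0 -0.2"}}

```text
clock: 25.62
tcp_pos: [0.5871, 0.1948, 0.0914]
tool_rot: [0.767, 0.642, -0.0, 0.0]
ft_force: [-0.7, -1.4, 1.1]
grip_width: 0.649
finger_force: 33.0
```

>>> {"api": "play_rows", "payload": {"commands": "-0.0004 0 0.0004 0 -0.2; 0 0 0 0 -0.2; 0 0 0 0 -0.2"}}

```text
clock: 25.87
tcp_pos: [0.5873, 0.1947, 0.0913]
tool_rot: [0.767, 0.642, 0.0, 0.0]
ft_force: [-1.5, -0.9, 4.3]
grip_width: 0.649
finger_force: 33.3
```

>>> {"api": "play_rows", "payload": {"commands": "-0.0003 0 0.0003 0 -0.2; 0 0 0 0 -0.2; 0 0 0 0 -0.2"}}

```text
clock: 26.12
tcp_pos: [0.5873, 0.1946, 0.0913]
tool_rot: [0.767, 0.642, 0.0, -0.0]
ft_force: [-2.3, -0.2, 5.9]
grip_width: 0.651
finger_force: 33.6
```

Balanced and seated; release, rise, and swing clear for a look.

>>> {"api": "play_rows", "payload": {"commands": "0 0 0 0 0.34; 0 0 0 0 0.4; 0 0 0 0 0.5; 0 0 0 0 0.65; 0 0 0 0 0.65; 0 0 -0.01 0 0.65; 0 0 -0.025 0 0.65; 0 0 -0.03 0 0.65; 0 0 -0.03 0 0.65; -0.03 0 -0.01 0 0.65; -0.04 0 0 0 0.65; -0.04 0 0 0 0.65"}}

```text
clock: 27.12
tcp_pos: [0.569, 0.0858, 0.1983]
tool_rot: [0.766, 0.643, 0.002, 0.002]
ft_force: [0.1, -0.3, -0.5]
grip_width: 0.821
finger_force: 0.0
```

>>> {"api": "play_rows", "payload": {"commands": "-0.04 0 0 0 0.65; -0.04 0 0 0 0.65; -0.04 0 0 0 0.65; -0.04 0 0 0 0.65; -0.03 0 0 0 0.65; 0 0 0 0 0.65; 0 0 0 0 0.65; 0 0 0 0 0.65; 0 0 0 0 0.65"}}

```text
clock: 27.87
tcp_pos: [0.5346, -0.1, 0.1958]
tool_rot: [0.766, 0.642, 0.0, -0.0]
ft_force: [0.4, -0.1, -0.5]
grip_width: 0.828
finger_force: 0.0
```

```bash
python3 -c "
from h import *
S,sd=eyes.snapshot('side');T,td=eyes.snapshot('top')
C=cloud('top',td);D=cloud('side',sd)
for n,K in(('top',C),('side',D)):
  for c,z in(((.588,.197),.104),((.5915,.2185),.066),((.5845,.1755),.066)):
    X=near(K,c,.034,z+.004,z+.026); o,e=fit(X,c,-.175,z); print(n,len(X),o.round(4),e.round(4))
a=cv2.resize(S[140:250,220:360],(400,314),interpolation=cv2.INTER_CUBIC);b=cv2.resize(T[170:244,170:265],(400,314),interpolation=cv2.INTER_CUBIC)
save('fin.png',np.hstack([a,b]))
T0=np.load('top0.npz')['p'].astype(int); df=(abs(T0-T).max(2)>50); df[165:250,165:270]=0; print(df.sum())
" 2>/dev/null
```

```text
top 399 [ 0.5885  0.1953 -0.1616 -0.0019] 0.001
top 148 [ 0.5932  0.215  -0.132  -0.0007] 0.0011
top 264 [ 5.859e-01  1.731e-01 -1.727e-01 -4.000e-04] 0.0012
side 89 [ 0.5873  0.1971 -0.1999 -0.0032] 0.0012
side 14 [ 0.5959  0.2112  0.448  -0.0112] 0.0003
side 288 [ 5.841e-01  1.754e-01 -1.890e-01 -5.000e-04] 0.0015
23876
```

View pics/fin.png

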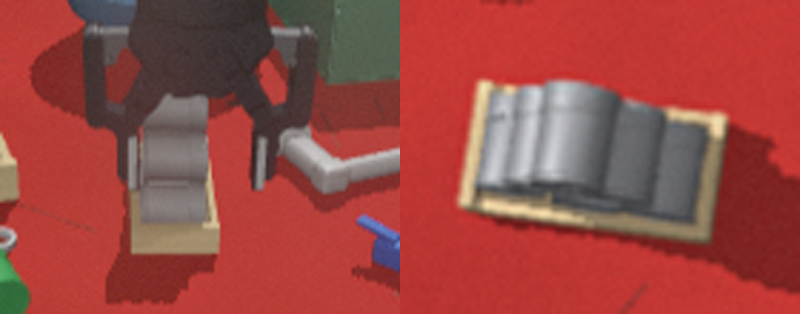

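```bash
python3 -c "
from workcell import sign_off; print(sign_off())"
```

```text
the job is handed in; nothing more can be done
None
```

The pyramid is finished and handed in at about 28 s: two tins in the gaps on the bottom row and the third on top, all standing with their ends lined up in the last pictures, though I did not separately measure that the bottom row and the things around the tray stayed put.

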